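# Stack a choke core brick fashion and weight it

### The job

Stack the choke core on the white board, ready to set: lay the yellow-banded and the blue-banded ferrite bars flat, each inside the printed outline at the end of the board that carries its own colour. Then lay the red-banded bar flat on top, in line with them and centred over their joint so that it rests half on each, and last stand the amber jar upright on the middle of the red-banded bar as a weight. Leave the white jar, the black tape roll and the white reel where they are.

Things in the scene. Friction and masses are not known exactly. Their poses are not given: they have to be found in the camera images.
- board: white board fixed to the bench, 188 x 68 x 6 mm, top 6 mm above the bench, flat without rims. Origin: centre of its underside; x along its length towards the end with the yellow stripe, the other end (-x) has the blue stripe. Two printed outlines, each 76 x 52 mm, meet at a line across the middle; their centres lie at x = +38 mm (yellow end) and x = -38 mm (blue end), y = 0. It may point any way
- yellow_bar: ferrite bar, dark grey, 70 x 40 x 20 mm (its x, y, z), 0.18 to 0.33 kg, with a 22 mm wide band of yellow tape round its middle; loose, lying flat on the bench. Origin: centre of its underside; x along its length, z up. Both ends are alike. Grasp it across its 40 mm width
- blue_bar: ferrite bar, dark grey, 70 x 40 x 20 mm (its x, y, z), 0.18 to 0.33 kg, with a 22 mm wide band of blue tape round its middle; loose, lying flat on the bench. Origin: centre of its underside; x along its length, z up. Both ends are alike. Grasp it across its 40 mm width
- red_bar: ferrite bar, dark grey, 70 x 40 x 20 mm (its x, y, z), 0.18 to 0.33 kg, with a 22 mm wide band of red tape round its middle; loose, lying flat on the bench. Origin: centre of its underside; x along its length, z up. Both ends are alike. Grasp it across its 40 mm width
- amber_jar: round amber-brown jar with a black lid, 42 mm diameter (lid 40 mm), 59 mm high, 0.15 to 0.26 kg, standing upright, loose. Origin: centre of its underside; z up. The body is 45 mm high, the lid is fixed on it
- white_jar: bystander: round white jar with a black lid, 42 mm diameter, 66 mm high, loose. Origin: centre of its underside
- tape_roll: bystander: roll of black tape lying flat, 63 mm diameter, 19 mm high, loose. Origin: centre of its underside
- reel: bystander: small white reel lying flat, 43 mm diameter, 12 mm high, loose. Origin: centre of its underside
There are look-alikes about, which are no part of the job. What is shaped like the amber_jar but green is not meant.

How it is judged:
By the outcome, as a careful person would: the job done as asked, in the order asked, and still so for the second after the job is handed in, with the robot touching nothing.
It also fails if it takes over 96 s, if anything falls off the work surface, if the arm or the gripper's body presses on something with over 40 N, if the wrist force passes 120 N, or if a joint passes its speed limit or range.

### The arm

A 6-joint arm with a two-finger parallel gripper is mounted at the origin on a cart in front of the work surface, level with it; the furniture and walls round the work are solid. World frame = base frame: x ahead of the robot, y to its left, z up, the work surface at z = 0. Lengths are in m, angles in rad, forces in N, time in s.
With the tool pointing down it reaches from about 0.275 to 0.825 m from the base axis. Payload 4.9 kg.
Tool frame: the origin (TCP) lies midway between the tips of the shut fingers; the grasp point (between the pads) lies env.grip_point_offset behind it (env.grip_point_offset is the distance from the TCP to the grasp point, in m); z points along the fingers, y is the line along which they close (so a half turn about z gives the same grasp; the last joint's range is limited). The gripper opens to 85 mm and grips with 20 to 120 N. Pads are 22 mm wide; open, the fingers measure 114 mm over their backs; the gripper's body (76 mm by 85 mm) begins 54 mm behind the grasp point. The pads swing forward as they close: fully open they stand 13 mm farther back than shut.
Start: joints at [-1.358, 0.326, -0.193, 1.052, 0, 1.437], TCP at [0.187, -0.517, 0.231] pointing down, gripper open.
Joint ranges: [-2.65, 2.65], [-0.97, 1.79], [-1.3, 1.35], [-1.93, 2.1], [-1.47, 1.37], [-3.14, 3.14]. Speed limits (rad/s): [2.57, 2.57, 3.14, 3.14, 3.14, 3.14].

### API

Orientations are given as a 3x3 rotation matrix whose columns are the frame's x, y, z axes.
In Python, from cell import env gives the robot as it stands. Calls block until the motion is done:
- env.movep(position, orientation): joint-space move of the TCP to a pose.
- env.movel(position, attitude=None, vel=0.15, f_stop=None): straight line of the TCP; attitude=None keeps the orientation; vel is the mean speed in m/s. With f_stop (N) it stops when the force on the tool has changed by that much, and returns True; else False.
- env.set_joints(angles): joint-space move.
- env.grip(opening, grip_force=None): finger opening in m; grip_force is the grip in N (None keeps the last); returns when the fingers have stopped.
- env.dwell(seconds).
- env.solve_ik(position, orientation): joint angles nearest the present ones, or None.
- env.observe(): the state.
- env.camera(name): name is "scene" or "top" or "wrist"; returns a dict with "pixels" (400x640x3 uint8, blue, green, red), "mtx" (3x3 intrinsics, pixels), "R" (3x3) and "t" (3): a world point X has camera coordinates R X + t; the wrist camera has in their place "mount" (4x4, takes a point from camera to tool coordinates, whose origin is the TCP and whose axes are the flange's). Camera axes: x right, y down, z forward; pixel columns grow to the right and rows downward; lengths in m; the calibration is good to about 2 mm. A picture is of the moment at which its call begins: read the wrist's pose just before it. There is no depth.
A pose or a line that the arm cannot do raises env.IKError and nothing moves.
- env.job_done(): hands the job in; it is judged then, once.
Trained networks look in the newest picture that a camera, given by its name, has taken for a name from the list of things; names that differ only in an ending like _2 or _b are one class to them, and where a whole thing is asked for, a point or a joint stands for the part that bears it (a point fixed in the world has none). Each returns a list of dicts, best first, with "conf" (0 to 1); they miss things now and then, are a little off and sometimes report something else, mostly with a low value. They report only what shows in the picture. A call takes as long as a camera call. They do not tell look-alikes from the thing itself.
- env.regions_of(target, camera): "pixels" (400x640 bool, what is visible of it) and "extent" ([centre column, centre row, width, height] in pixels, round what is visible of it).
- env.tip_of(target, camera): "at" ([column, row] in pixels: a listed point, or the origin of a listed thing).
The state is a dict: "time": time; "joints": joint angles; "joint_velocities": joint speeds; "tau": joint torques, N m; "position": TCP position; "ee_rot": TCP orientation; "ft_force": force on the tool from outside, world axes, zero at the start; "torque": the same for the moment, N m; "gripper_width": finger opening in m; "finger_force": force on a finger pad.
Only numpy, scipy, OpenCV 4.12 (cv2) and the standard library are available. Lean on these libraries where they do the work, as an engineer would, in place of code of your own. Each camera call takes 0.05 s, during which the arm holds its last target. There are 200 camera calls.

## Working session

There is one attempt and no reset: what is moved stays moved. The work goes in short steps, each a Python script; the robot and the scene stay as the last script left them, time stands still between calls to the robot, and variables do not carry over. Pictures are saved under pics/ and viewed, at most 14 in all, crops included, and the job is handed in when it is done.

```bash
mkdir -p pics; ls
python3 - <<'E'
from cell import env
import cv2,numpy as np
for c in("top","scene"):
    im=env.camera(c); cv2.imwrite(f"pics/{c}0.png",im["pixels"])
    print(c,im["mtx"].tolist(),np.round(im["R"],4).tolist(),np.round(im["t"],4).tolist())
    for n in["board","yellow_bar","blue_bar","red_bar","amber_jar","white_jar","tape_roll","reel"]:
        print(n,[(np.round(d["extent"]).tolist(),round(d["conf"],2)) for d in env.regions_of(n,c)][:5])
print(env.grip_point_offset,env.observe()["time"])
E
```

```text
pics
top [[409.81797261403096, 0.0, 312.2908611934929], [0.0, 409.81797261403096, 199.5224909400185], [0.0, 0.0, 1.0]] [[0.026, -0.9996, -0.0059], [-0.9891, -0.0248, -0.1451], [0.1449, 0.0096, -0.9894]] [-0.3127, 0.5, 0.9259]
board [([293.0, 202.0, 81.0, 56.0], 0.78)]
yellow_bar [([212.0, 210.0, 32.0, 19.0], 0.85)]
blue_bar [([361.0, 222.0, 24.0, 27.0], 0.93), ([207.0, 161.0, 28.0, 31.0], 0.64)]
red_bar [([210.0, 161.0, 22.0, 25.0], 0.96), ([294.0, 202.0, 81.0, 58.0], 0.39)]
amber_jar [([310.0, 259.0, 18.0, 17.0], 0.72), ([359.0, 178.0, 20.0, 25.0], 0.57), ([201.0, 267.0, 23.0, 16.0], 0.56), ([411.0, 220.0, 25.0, 19.0], 0.49)]
white_jar [([410.0, 220.0, 25.0, 18.0], 0.67), ([363.0, 222.0, 23.0, 32.0], 0.37)]
tape_roll [([252.0, 271.0, 31.0, 30.0], 0.79)]
reel [([227.0, 137.0, 20.0, 20.0], 0.79)]
scene [[475.6734880634689, 0.0, 316.79043906886596], [0.0, 475.6734880634689, 196.1250957014871], [0.0, 0.0, 1.0]] [[0.8488, -0.5286, -0.0003], [-0.3109, -0.4987, -0.8091], [0.4276, 0.6869, -0.5876]] [-0.6049, 0.0254, 0.972]
board [([298.0, 195.0, 41.0, 53.0], 0.56)]
yellow_bar [([247.0, 155.0, 23.0, 23.0], 0.87)]
blue_bar [([318.0, 241.0, 42.0, 26.0], 0.94)]
red_bar [([288.0, 138.0, 34.0, 16.0], 0.81), ([365.0, 210.0, 20.0, 37.0], 0.63)]
amber_jar [([363.0, 208.0, 21.0, 37.0], 0.89), ([191.0, 152.0, 20.0, 16.0], 0.79)]
white_jar [([362.0, 268.0, 24.0, 47.0], 0.66)]
tape_roll [([218.0, 192.0, 14.0, 18.0], 0.77)]
reel []
0.0187 0.9
```

Run:
```python
import cv2,numpy as np
a=cv2.imread("pics/top0.png")[100:310,160:460]; b=cv2.imread("pics/scene0.png")[80:330,140:440]
cv2.imwrite("pics/a.png",cv2.resize(a,(800,560),interpolation=2)); cv2.imwrite("pics/b.png",cv2.resize(b,(700,583),interpolation=2))
```

```text
(no output)
```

View pics/a.png

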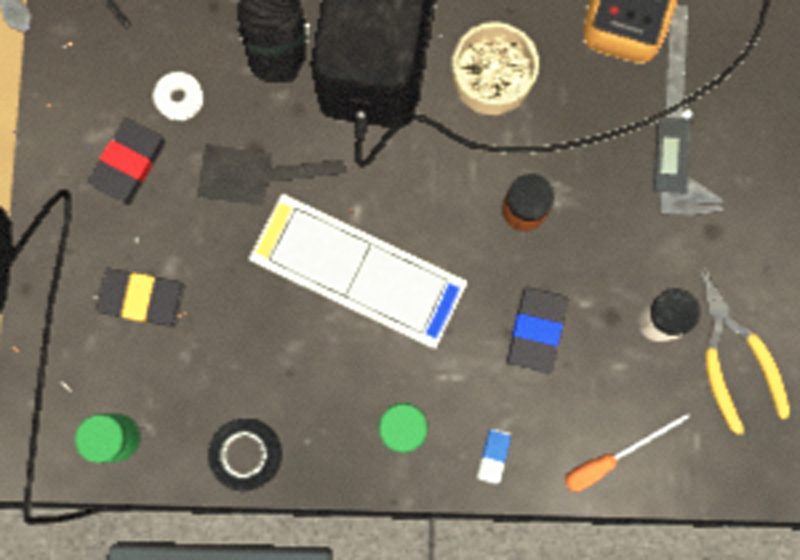

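View pics/b.png

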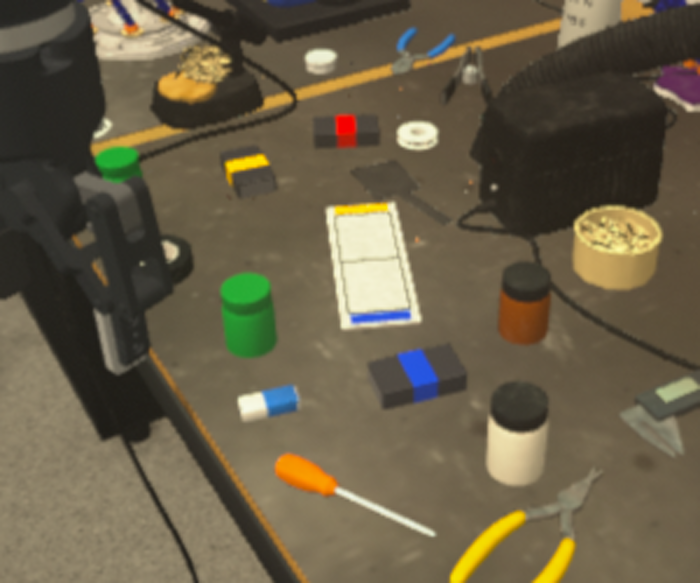

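The top picture shows the board at crop (358,270), yellow end left. The bars are at yellow (140,297), blue (538,330) and red (127,160), and the amber jar at (528,200). The two green jars are the look-alikes, so I'll ignore them. In the scene view the amber jar is at (525,302), next to the white one.

```bash
cat > h.py <<'E'
from cell import env
import cv2,numpy as np
from scipy.optimize import minimize
C={n:(70,40,20) for n in("yellow_bar","blue_bar","red_bar")}; C.update(board=(188,68,6))
CYL=dict(amber_jar=(42,59),white_jar=(42,66),tape_roll=(63,19),reel=(43,12))
def model(n):
    if n in C:
        l,w,h=np.array(C[n])/1e3
        return np.array([[a*l/2,b*w/2,c*h] for a in(-1,1) for b in(-1,1) for c in(0,1)])
    d,h=np.array(CYL[n])/1e3; t=np.linspace(0,2*np.pi,40)
    return np.array([[d/2*np.cos(a),d/2*np.sin(a),z] for a in t for z in(0,h)])
def shot(cam):
    s=env.observe(); im=env.camera(cam)
    if cam=="wrist":
        T=np.eye(4);T[:3,:3]=s["ee_rot"];T[:3,3]=s["position"]; M=np.linalg.inv(T@im["mount"])
        im["R"],im["t"]=M[:3,:3],M[:3,3]
    return im
def proj(im,X):
    c=X@im["R"].T+im["t"]; p=c@im["mtx"].T; return p[:,:2]/p[:,2:]
def ray(im,px,z):
    o=-im["R"].T@im["t"]; d=im["R"].T@np.linalg.solve(im["mtx"],[*px,1]); return o+d*(z-o[2])/d[2]
def fit(im,n,mask,z0=0.,yaw0=None):
    """x, y, yaw, IoU of the model silhouette against the mask"""
    m=model(n)+[0,0,z0]; v,u=np.nonzero(mask); S=4
    u0,v0=u.min()-25,v.min()-25; sub=np.zeros((v.max()-v.min()+50,u.max()-u.min()+50),np.uint8)
    sub[v-v0,u-u0]=1; big=cv2.resize(sub,None,fx=S,fy=S,interpolation=cv2.INTER_NEAREST)
    def cost(q):
        c,s=np.cos(q[2]*10),np.sin(q[2]*10)
        X=m@np.array([[c,s,0],[-s,c,0],[0,0,1]])+[q[0],q[1],0]
        p=(proj(im,X)-[u0,v0]+.5)*S-.5
        r=np.zeros_like(big); cv2.fillConvexPoly(r,cv2.convexHull(np.round(p*16).astype(np.int32)),1,shift=4)
        return -(r&big).sum()/(r|big).sum()
    h=m[:,2].max(); x,y,_=ray(im,[u.mean(),v.mean()],z0+(h-z0)/2)
    best=None
    for a in ([yaw0] if yaw0 is not None else [0] if n in CYL else np.arange(0,np.pi,np.pi/6)):
        st=np.array([[x,y,a/10]]*4); st[1,0]+=.008; st[2,1]+=.008; st[3,2]+=.02
        r=minimize(cost,st[0],method="Nelder-Mead",options=dict(initial_simplex=st,xatol=1e-5,fatol=1e-4))
        if best is None or r.fun<best.fun: best=r
    return np.array([best.x[0],best.x[1],best.x[2]*10,-best.fun])
def Rz(yaw):  # tool down, tool y (closing line) across an object whose x axis has this yaw
    c,s=np.cos(yaw),np.sin(yaw); return np.array([[c,s,0],[s,-c,0],[0,0,-1.]])
E
python3 - <<'E'
from h import *
im=shot("top"); P={}
for n in [*C,*CYL]:
    rs=env.regions_of(n,"top")
    if not rs: print(n,"none"); continue
    r=rs[0]
    if n=="amber_jar": r=min(rs,key=lambda d:abs(d["extent"][0]-358)+abs(d["extent"][1]-177))
    f=fit(im,n,r["pixels"]); P[n]=f.tolist(); print(n,np.round(f,4))
import json; json.dump(P,open("top.json","w"))
w=env.camera("wrist"); print(w["mtx"].tolist(),np.round(w["mount"],4).tolist(),np.round(env.observe()["ee_rot"],3).tolist())
E
```

```text
yellow_bar [ 0.4386  0.0197 -0.0333 -0.    ]
blue_bar [ 0.5078 -0.3781 -0.6    -0.    ]
red_bar [ 0.6321  0.0105 -0.3333 -0.    ]
board [ 0.4108 -0.1228 -0.6285 -0.    ]
amber_jar [ 0.6056 -0.3774 -0.3333 -0.    ]
white_jar [ 0.5137 -0.5168 -0.5333 -0.    ]
tape_roll [ 0.3704 -0.0759 -2.2222 -0.    ]
reel [ 0.6897 -0.0394 -0.4667 -0.    ]
[[290.845133203215, 0.0, 315.4737940729309], [0.0, 290.845133203215, 201.45514179649183], [0.0, 0.0, 1.0]] [[0.0004, -0.9484, -0.3171, 0.0824], [1.0, -0.0003, 0.0021, -0.0008], [-0.0021, -0.3171, 0.9484, -0.1412], [0.0, 0.0, 0.0, 1.0]] [[0.94, 0.34, 0.0], [0.34, -0.94, 0.0], [0.0, -0.0, -1.0]]h.py:32: RuntimeWarning: overflow encountered in scalar negative
  return -(r&big).sum()/(r|big).sum()
```

```bash
sed -i 's/return -(r&big).sum()\/(r|big).sum()/return -float((r\&big).sum())\/float((r|big).sum())/' h.py
python3 - <<'E'
from h import *
im=shot("top"); P={}
for n in [*C,*CYL]:
    rs=env.regions_of(n,"top")
    if not rs: print(n,"none"); continue
    r=rs[0]
    if n=="amber_jar": r=min(rs,key=lambda d:abs(d["extent"][0]-358)+abs(d["extent"][1]-177))
    f=fit(im,n,r["pixels"]); P[n]=f.tolist(); print(n,np.round(f,4))
import json; json.dump(P,open("top.json","w"))
print(env.observe()["time"])
E
```

```text
yellow_bar [ 0.4777 -0.0602  1.4027  0.9205]
blue_bar [ 0.4574 -0.4175  2.9321  0.8769]
red_bar [ 0.6017 -0.0408 -0.4974  0.9453]
board [ 0.5079 -0.2561  4.2933  0.9608]
amber_jar [ 0.569  -0.4062  0.1708  0.9376]
white_jar [ 0.4691 -0.5278  0.126   0.826 ]
tape_roll [ 0.341  -0.1608 -0.0366  0.6636]
reel [ 0.6669 -0.0834  0.1008  0.9275]
1.85
```

```bash
cat >> h.py <<'E'
import json
def best_yaw(x,y,yaw,z=.1):
    c=[]
    for k in(-1,0,1):
        a=yaw+k*np.pi
        q=env.solve_ik([x,y,z],Rz(a))
        if q is not None: c.append((abs(q[5]),a))
    return min(c)[1]
def look(n,x,y,yaw,H=.15,back=.06,z0=0.,tag=None,yfit=None):
    a=best_yaw(x,y,yaw); env.movep([x-back*np.cos(a),y-back*np.sin(a),H],Rz(a))
    env.dwell(.15); im=shot("wrist"); cv2.imwrite(f"pics/w_{tag or n}.png",im["pixels"])
    rs=env.regions_of(n,"wrist"); out=[]
    for r in rs[:3]:
        f=fit(im,n,r["pixels"],z0); out.append(f)
        print(n,np.round(f,4),round(r["conf"],2),r["extent"])
    near=[f for f in out if np.hypot(f[0]-x,f[1]-y)<.025]
    print("t",env.observe()["time"]); return max(near,key=lambda f:f[3]) if near else None
E
python3 - <<'E'
from h import *
P=json.load(open("top.json")); W={}
for n,kw in(("board",dict(H=.2)),("yellow_bar",{})):
    f=look(n,*P[n][:3],**kw); W[n]=None if f is None else f.tolist()
json.dump(W,open("w.json","w"))
a,b=cv2.imread("pics/w_board.png"),cv2.imread("pics/w_yellow_bar.png")
cv2.imwrite("pics/c.png",cv2.resize(np.vstack([a,b]),(480,600)))
E
```

```text
board [ 0.5082 -0.2547  1.1495  0.9825] 0.65 [314.2, 114.2, 66.2, 174.5]
t 3.4583
yellow_bar [ 0.4779 -0.0594  1.4043  0.9589] 0.69 [314.6, 126.9, 46.8, 77.6]
t 4.5167
```

View pics/c.png

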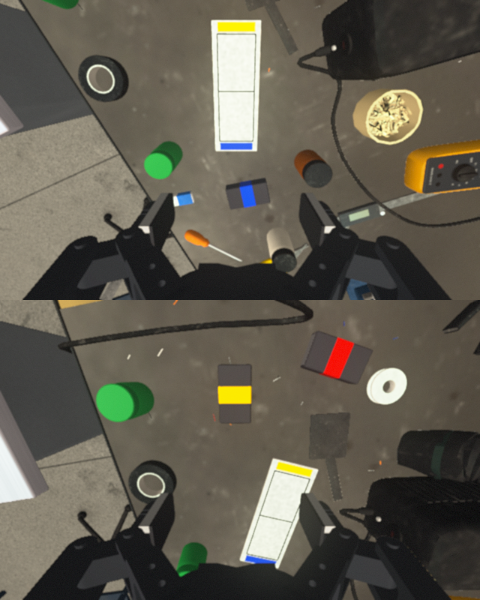

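Wrist view: board at (236,85) with the yellow end up, yellow bar at (235,393), both clear. The top and wrist fits agree to 1.5 mm, so I'm picking now.

```bash
cat >> h.py <<'E'
def pick(x,y,yaw,z,op=.062,force=60,hi=.11):
    a=best_yaw(x,y,yaw); R=Rz(a)
    env.grip(op); env.movep([x,y,max(hi,z+.06)],R)
    hit=env.movel([x,y,z],vel=.12,f_stop=15); w=env.grip(0.0,force)
    s=env.observe(); print("pick",hit,np.round(s["position"],4),"w",round(s["gripper_width"],4),"F",s["finger_force"],"t",s["time"])
    env.movel([x,y,max(hi,z+.06)],vel=.2); return s["position"][2]
def place(x,y,yaw,z,rel=.06,hi=.13):
    a=best_yaw(x,y,yaw); R=Rz(a)
    print("w",round(env.observe()["gripper_width"],4))
    env.movep([x,y,max(hi,z+.05)],R); env.movel([x,y,z+.012],vel=.15); env.dwell(.1)
    hit=env.movel([x,y,z-.003],vel=.03,f_stop=5)
    s=env.observe(); print("place",hit,np.round(s["position"],4),"want",round(z,4),np.round(s["ft_force"],1))
    env.grip(rel); env.movel([x,y,max(hi,z+.05)],vel=.2); print("t",env.observe()["time"])
def on_board(B,dx): return B[0]+dx*np.cos(B[2]),B[1]+dx*np.sin(B[2]),B[2]
E
python3 - <<'E'
from h import *
W=json.load(open("w.json")); B=W["board"]
z=pick(*W["yellow_bar"][:3],.002)
place(*on_board(B,.038),z+.006)
P=json.load(open("top.json"))
f=look("blue_bar",*P["blue_bar"][:3]); W["blue_bar"]=f.tolist() if f is not None else None; json.dump(W,open("w.json","w"))
E
```

```text
pick False [ 0.4786 -0.0596  0.003 ] w 0.0386 F 60.9023380279541 t 6.65
w 0.0387
place True [ 0.5239 -0.2201  0.009 ] want 0.009 [-1.2  1.1  5.4]
t 10.5667
blue_bar [ 0.4573 -0.416   2.9304  0.9739] 0.64 [318.9, 126.2, 46.8, 79.1]
t 12.6083
```

View pics/w_blue_bar.png

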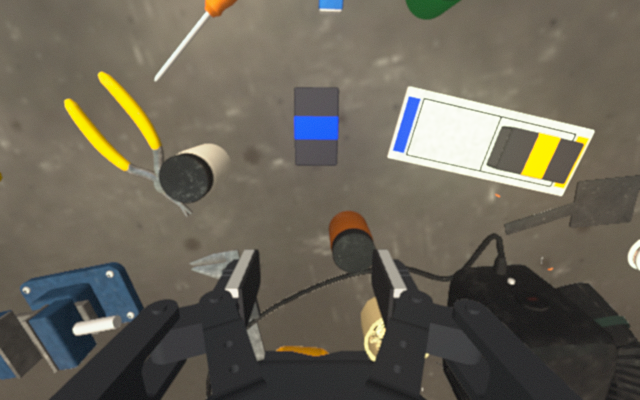

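The yellow bar lies on the yellow end at (540,155). Blue is at (316,126), with the amber jar at (350,235). I'll fit yellow's placement from this picture and go on.

Run:
```python
from h import *
W=json.load(open("w.json")); B=np.array(W["board"]); P=json.load(open("top.json"))
def rel(f):
    d=f[:2]-B[:2]; c,s=np.cos(B[2]),np.sin(B[2]); return np.round([1e3*(c*d[0]+s*d[1]),1e3*(-s*d[0]+c*d[1]),np.degrees((f[2]-B[2]+np.pi/2)%np.pi-np.pi/2),f[3]],2)
z=pick(*W["blue_bar"][:3],.002)
place(*on_board(B,-.038),z+.006)
f=look("yellow_bar",*on_board(B,0),H=.22,z0=.006,tag="chk"); im=shot("wrist")
for n in("yellow_bar","blue_bar"):
    for r in env.regions_of(n,"wrist"):
        g=fit(im,n,r["pixels"],.006); print(n,"rel board",rel(g),round(r["conf"],2))
r=env.regions_of("board","wrist")
cv2.imwrite("pics/chk1.png",cv2.resize(im["pixels"][:240,160:480],(800,600)))
```

```text
pick False [ 0.4579 -0.4168  0.0033] w 0.0386 F 62.57668733596802 t 14.5917
w 0.0383
place True [ 0.4928 -0.2894  0.0093] want 0.0093 [0.4 0.2 6. ]
t 19.525
yellow_bar [ 0.524  -0.2206  1.1492  0.961 ] 0.61 [320.4, 88.9, 43.5, 70.8]
t 20.2333
yellow_bar rel board [37.6  -0.63 -0.46  0.96] 0.69
blue_bar rel board [-35.94  -0.36   0.24   0.97] 0.75
```

View pics/chk1.png

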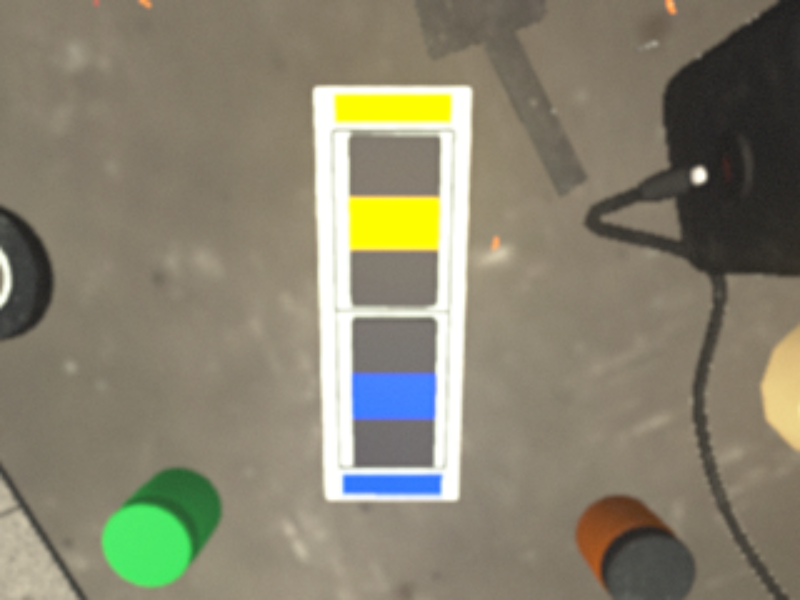

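Both bars lie in their outlines: yellow at about +37.6 mm, and blue at about −36 mm, which leaves only 1–2 mm to the joint line (blue edge at row 318, line at row 311). I'll shift blue outward by 2 mm, then fetch red.

Run:
```python
from h import *
W=json.load(open("w.json")); B=np.array(W["board"]); P=json.load(open("top.json"))
z=pick(*on_board(B,-.036),.0085,hi=.04)
place(*on_board(B,-.038),z,hi=.06)
f=look("red_bar",*P["red_bar"][:3]); W["red_bar"]=f.tolist(); json.dump(W,open("w.json","w"))
z=pick(*f[:3],.002)
place(*on_board(B,.0),z+.026)
look("amber_jar",*P["amber_jar"][:2],B[2])
im=cv2.imread("pics/w_amber_jar.png"); cv2.imwrite("pics/c2.png",im)
```

```text
pick False [ 0.4945 -0.2883  0.01  ] w 0.0386 F 62.57396936416626 t 22.2833
w 0.0385
place True [ 0.4929 -0.2895  0.01  ] want 0.01 [-0.5  1.2  5.2]
t 24.675
red_bar [ 0.6032 -0.0385 -0.4664  0.9687] 0.81 [319.5, 127.9, 45.2, 85.3]
t 26.0333
pick False [ 0.6042 -0.0386  0.0032] w 0.0385 F 62.149672508239746 t 28.0167
w 0.0386
place True [ 0.5083 -0.2548  0.0292] want 0.0292 [0.1 0.2 5. ]
t 32.0333
amber_jar [ 0.3716 -0.3008  0.0267  0.8842] 0.94 [50.0, 113.9, 100.0, 56.6]
amber_jar [ 0.5702 -0.4042  0.1662  0.9229] 0.6 [316.8, 134.1, 49.4, 59.6]
t 33.1333
```

View pics/c2.png

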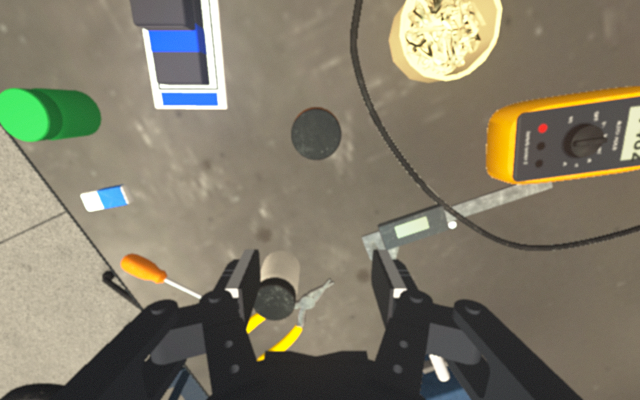

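The amber jar is at (316,134), seen from straight above and clear of other things. First I'll check the red bar.

Run:
```python
from h import *
W=json.load(open("w.json")); B=np.array(W["board"])
f=look("red_bar",*on_board(B,0),H=.22,z0=.026,tag="chk2")
d=f[:2]-B[:2]; c,s=np.cos(B[2]),np.sin(B[2]); print(1e3*(c*d[0]+s*d[1]),1e3*(-s*d[0]+c*d[1]),np.degrees(f[2]-B[2]))
im=cv2.imread("pics/w_chk2.png"); cv2.imwrite("pics/chk2.png",cv2.resize(im[:240,160:480],(800,600)))
```

```text
red_bar [ 0.5094 -0.2539  1.1472  0.9656] 0.94 [314.8, 123.3, 34.6, 69.8]
t 34.125
1.2316458013946758 -0.841041853024342 -0.13304072080441526
```

View pics/chk2.png

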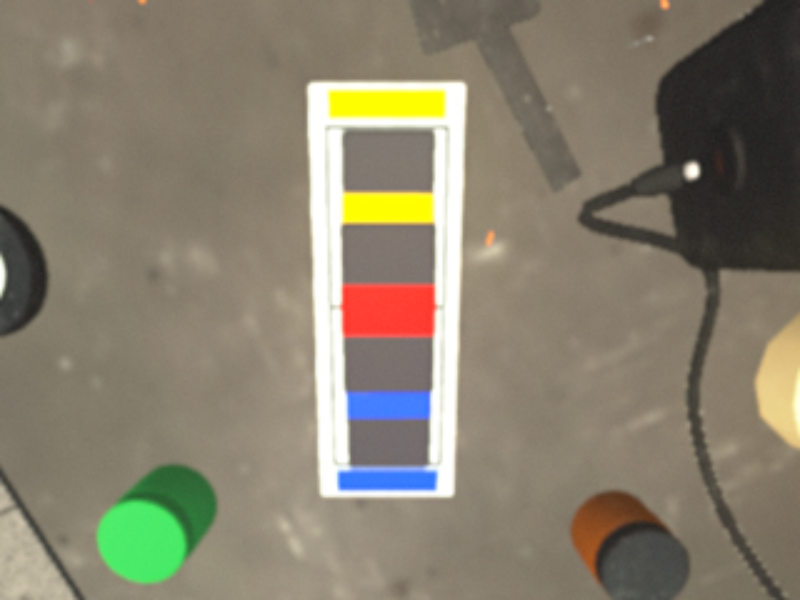

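Red is centred to about 1 mm and in line. Now the jar.

Run:
```python
from h import *
W=json.load(open("w.json")); B=np.array(W["board"])
z=pick(.5702,-.4042,B[2],.014,op=.07,force=50,hi=.12)
place(.5087,-.2545,B[2],z+.046,rel=.07,hi=.17)
env.set_joints([-1.358,.326,-.193,1.052,0,1.437])
for c in("top","scene"): cv2.imwrite(f"pics/{c}9.png",env.camera(c)["pixels"])
a=cv2.resize(cv2.imread("pics/top9.png")[120:310,180:440],(800,584)); b=cv2.resize(cv2.imread("pics/scene9.png")[100:300,180:420],(700,583))
cv2.imwrite("pics/e.png",cv2.resize(np.hstack([a[:583],b]),(800,311))); print(env.observe()["time"])
im=shot("top")
for r in env.regions_of("amber_jar","top"): print(np.round(fit(im,"amber_jar",r["pixels"],.046),4),r["conf"])
```

```text
pick False [ 0.5707 -0.4047  0.0152] w 0.0406 F 50.861366987228394 t 36.4833
w 0.0402
place True [ 0.5089 -0.2546  0.0611] want 0.0612 [0.6 0.7 5.1]
t 40.3083
41.9583
[ 0.3539 -0.0594  0.1466  0.7743] 0.88
[ 0.3672 -0.3009  0.0242  0.9396] 0.71
[ 0.5075 -0.2584  0.0408  0.838 ] 0.65
```

View pics/e.png

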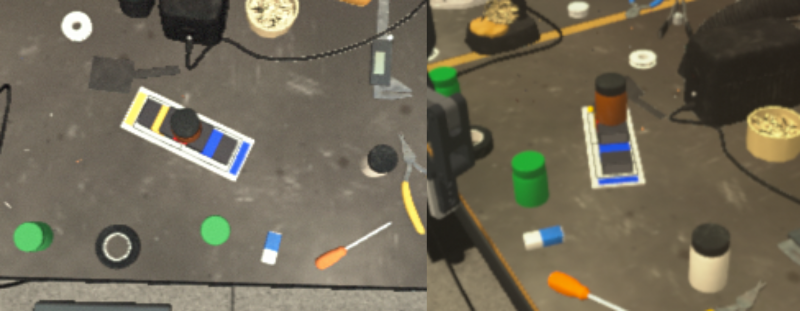

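The stack stands: bars on their own colours, jar upright at (185,125) in the middle of red, and the bystanders unmoved. I'm handing it in.

```bash
python3 -c "
from cell import env
print(env.job_done())"
```

```text
the job is handed in; nothing more can be done
None
```

The choke core is stacked as asked and handed in at about 42 s of the 96 s. In the last pictures the jar stood upright on the middle of the red-banded bar and the bystanders had not moved; no verdict came back.

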